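# Close up the shortbread on the oven tray with a bench scraper

## Task

Make room on the oven tray for the next batch: take the bench scraper out of its block, set its blade lightly down on the tray behind all four pieces of shortbread and, keeping the edge lightly on the tray so that it gathers the crumbs too, push the four as one row to the back rim (the far one). Still with the edge on the tray, press the row home against the rim for about a second with a light, steady push of roughly 6 N, so that every piece sits flat against it; the shortbread is brittle, so do not squeeze it hard or touch it with the fingers, and do not dig the blade into the tray's coating. Then put the scraper back in its slot, upright and all the way down, and leave everything else where it is.

Things in the scene. Friction and masses are not known exactly. Their poses are not given: they have to be found in the camera images.
- tray: Dark oven tray, 250 mm (its x) by 400 mm (its y); origin at the centre of its underside. It cannot slide but sinks about 1 mm per 12 N (soft pad under it). Floor 5 mm above the worktop; rims 5 mm thick, top 27 mm above the worktop plus a 3 mm bead. Its +x side, away from the robot, is the back rim. The blade drags on its floor with 0.5 to 0.7 of the down force. The grey sheet is only a look.
- rim: The tray's back rim, the far rim at the tray's +x side: an upright straight bar 390 mm long, 5 mm thick, 22 mm high, rigid. Origin at the foot of its inner face, midway along; x points away from the robot, out of the tray, square to the rim; y along it.
- rim_face (a point): Same point and axes as the rim: foot of the back rim's inner face, midway along, at the tray's floor height (5 mm above the worktop). A piece that touches the rim squarely has its origin at x = -13 mm in this frame.
- biscuit1: One of four alike golden shortbread pieces, 26 mm (its x) by 32 mm (its y), 12 mm thick, about 16 g; origin at the centre of its underside. Flat and loose on the tray, its x within 0.25 rad of the tray's x. The four start about 42 mm apart along the tray's y, their centres 90 to 170 mm from the back rim. Cracks above 14 N.
- biscuit2: One of four alike golden shortbread pieces, 26 mm (its x) by 32 mm (its y), 12 mm thick, about 16 g; origin at the centre of its underside. Flat and loose on the tray, its x within 0.25 rad of the tray's x. The four start about 42 mm apart along the tray's y, their centres 90 to 170 mm from the back rim. Cracks above 14 N.
- biscuit3: One of four alike golden shortbread pieces, 26 mm (its x) by 32 mm (its y), 12 mm thick, about 16 g; origin at the centre of its underside. Flat and loose on the tray, its x within 0.25 rad of the tray's x. The four start about 42 mm apart along the tray's y, their centres 90 to 170 mm from the back rim. Cracks above 14 N.
- biscuit4: One of four alike golden shortbread pieces, 26 mm (its x) by 32 mm (its y), 12 mm thick, about 16 g; origin at the centre of its underside. Flat and loose on the tray, its x within 0.25 rad of the tray's x. The four start about 42 mm apart along the tray's y, their centres 90 to 170 mm from the back rim. Cracks above 14 N.
- scraper: Bench scraper: upright rectangular steel blade 200 mm wide (its y), 4 mm thick (its x), 83 mm high, with a black handle along the whole top edge, 24 mm thick, 200 mm long, from 82 to 112 mm above the edge. About 260 g, alike on both faces. Origin at the middle of the blade's lower edge; z up to the handle. It starts upright in the block's slot, loose enough to lean up to about 0.12 rad.
- scraper_handle (a point): Middle of the scraper's handle, 97 mm above the blade's lower edge: where to grip it, the fingers closing along the scraper's x across 24 mm.
- block: Fixed beech block that stores the scraper, 60 mm (its x) by 240 mm (its y), 55 mm high; origin at the centre of its underside on the worktop. A slot in its top, 9 mm (x) by 208 mm (y), 45 mm deep (slot floor 10 mm above the worktop), with 3 mm chamfers round the mouth.
- slot_mouth (a point): Centre of the slot's mouth on the block's top, 55 mm above the worktop; axes as the block.
- ramekin: Bystander: white bowl 72 mm across, 42 mm high, standing on the tray at its +y side; origin at its underside. Leave it.
- cutter: Bystander: steel ring cutter 60 mm across, 26 mm high, on the tray at its +y side; origin at its underside. Leave it.
- mill: Bystander: wooden pepper mill 56 mm across, 157 mm high; origin at its underside. Leave it.
- mug: Bystander: white mug 80 mm across, 92 mm high; origin at its underside. Leave it.
- timer: Bystander: round kitchen timer 64 mm across, 43 mm high; origin at its underside. Leave it.

How it is judged:
By the outcome, as a careful person would: the job done as asked, in the order asked, and still so for the second after the job is handed in, with the robot touching nothing.
It also fails if it takes over 72 s, if anything falls off the work surface, if the arm or the gripper's body presses on something with over 40 N, if the wrist force passes 120 N, or if a joint passes its speed limit or range.

## Robot

A 7-joint arm with a two-finger parallel gripper is mounted at the origin on the work surface. World frame = base frame: x ahead of the robot, y to its left, z up, the work surface at z = 0. Lengths are in mm, angles in rad, forces in N, time in s.
With the tool pointing down it reaches from about 350 to 900 mm from the base axis. Payload 19.9 kg.
Tool frame: the origin (TCP) lies at the very end of the fingers, on their centre line; the grasp point (between the pads) lies 19 mm behind it (grasp_offset is the distance from the TCP to the grasp point, in mm); z points along the fingers, y is the line along which they close (so a half turn about z gives the same grasp; the last joint's range is limited). The gripper opens to 85 mm and grips with 20 to 120 N. Pads are 22 mm wide; open, the fingers measure 114 mm over their backs; the gripper's body (76 mm by 85 mm) begins 54 mm behind the grasp point. The pads swing forward as they close: fully open they stand 13 mm farther back than shut.
Start: joints at [-1.349, 0.417, -0.01, 1.614, 0.005, 1.111, -0.053], TCP at [162.356, 603.525, 231.26] pointing down, gripper open.
Joint ranges: [-2.81, 2.81], [-0.39, 2.02], [-1.27, 1.25], [0.06, 2.57], [-1.19, 4.33], [0.19, 2], [-2.82, 2.82]. Speed limits (rad/s): [1.89, 1.89, 2.39, 2.39, 3.01, 3.01, 3.01].

## Interface

Orientations are given as a unit quaternion [w, x, y, z].
In Python, from station import sense, read_camera, camera_info, finish_job, masks_of, grasp_offset gives the robot as it stands. The module is installed in compiled form; this text tells all that it offers.
- The arm moves only by the tool apply_moves, never from a script. Its argument "commands" is a list of rows, each an object with "jaw": the closure, from -1 (fully open) to 1 (shut); "delta_pos": the shift along the tool's x, y, z in m, a list of three; "roll": the turn about the tool's z in rad. A call has 1 to 12 rows; each row shifts and turns the commanded pose from where the row before left it, along the tool's axes as they then stand; what a row does not reach is not made up. A row lasts 1/8 s, in which the tool goes at most 62.5 mm and 10.7 degrees, less where a joint would pass 70% of its speed; a pose out of reach is approached as far as the arm can. A call is refused whole if a number of a shift passes 0.0625 or a number of a turn 0.188, either way. A call with a gripper value outside its range is refused whole. The fingers move at their own pace and stop on an object; "grip_force" is the grip in N (left out, the last holds). Time passes only in rows, so rows that do not move let the fingers close. It gives the time, the measured TCP pose, the force, the opening and the grip force at its end, in the units of the state.
- sense(): the state, without advancing time (a new reading comes with each control period).
- read_camera(name): name is "scene" or "top" or "wrist"; returns the picture (384x512x3 uint8, red, green, blue); there is no depth.
- camera_info(name): a dict with "fx", "fy", "cx", "cy" (pixels), "k1" (the pictures are not rectified: a ray, as slopes to the right and down, at radius r is drawn at 1 + k1 r^2 times it, then the intrinsics apply), "R" (3x3) and "t" (3): a world point X has camera coordinates R X + t. Camera axes: x right, y down, z forward; pixel columns grow to the right and rows downward; lengths in mm; the calibration is good to about 2 mm. A picture is of the moment at which its call begins: read the wrist's pose just before it. camera_info takes no time and is no camera call; for the wrist camera it gives the pose at the moment of the call.
- finish_job(): hands the job in; it is judged then, once.
Trained networks look in the newest picture that a camera, given by its name, has taken for a name from the list of things; names that differ only in an ending like _2 or _b are one class to them, and where a whole thing is asked for, a point or a joint stands for the part that bears it (a point fixed in the world has none). Each returns a list of dicts, best first, with "confidence" (0 to 1); they miss things now and then, are a little off and sometimes report something else, mostly with a low value. They report only what shows in the picture. A call takes as long as a camera call.
- masks_of(name, camera): "region" (384x512 bool, what is visible of it) and "bbox" ([centre column, centre row, width, height] in pixels, round what is visible of it).
The state is a dict: "time": time; "q": joint angles; "qd": joint speeds; "joint_efforts": joint torques, N m; "tool_pos": TCP position; "tcp_rot": TCP orientation; "force": force on the tool from outside, world axes, zero at the start; "torque": the same for the moment, N m; "grip_width": finger opening in mm; "grip_force": force on a finger pad.
Only numpy, scipy, OpenCV 4.12 (cv2) and the standard library are available. Lean on these libraries where they do the work, as an engineer would, in place of code of your own. Each camera call takes 0.05 s, during which the arm holds its last target. There are 200 camera calls.

## Working session

There is one attempt and no reset: what is moved stays moved. The work goes in short steps, Python scripts to look and compute and a tool call to move; the robot and the scene stay as the last step left them, time stands still between calls to the robot, and variables do not carry over. Pictures are saved under pics/ and viewed, at most 12 in all, crops included, and the job is handed in when it is done.

Besides the shell and the picture viewer there is one more tool, called after "Emit:" as name(argument=value, ...) on one line, values as JSON. apply_moves: Moves the arm, as the interface text tells. Its arguments: {"type":"object","properties":{"commands":{"type":"array","items":{"type":"object","properties":{"jaw":{"type":"number"},"delta_pos":{"type":"array","items":{"type":"number"}},"roll":{"type":"number"}}}},"grip_force":{"type":"number"}},"required":["commands"]}

```bash
mkdir -p pics
cat > h.py <<'E'
import numpy as np, cv2
from station import *
def proj(n,X):
    c=camera_info(n);P=np.atleast_2d(X)@np.array(c["R"]).T+np.array(c["t"])
    s=P[:,:2]/P[:,2:];r2=(s**2).sum(1,keepdims=True);s=s*(1+c["k1"]*r2)
    return s*[c["fx"],c["fy"]]+[c["cx"],c["cy"]]
def unproj(n,uv,z,c=None):
    c=c or camera_info(n);d=(np.atleast_2d(uv).astype(float)-[c["cx"],c["cy"]])/[c["fx"],c["fy"]];s=d.copy()
    for _ in range(20): s=d/(1+c["k1"]*(s**2).sum(1,keepdims=True))
    R=np.array(c["R"]);o=-R.T@np.array(c["t"]);D=np.c_[s,np.ones(len(s))]@R
    return o+D*((z-o[2])/D[:,2:])
def save(n,img): cv2.imwrite("pics/"+n+".png",img[:,:,::-1])
E
python3 - <<'E'
from h import *
s=sense();print({k:np.round(v,3) for k,v in s.items()},grasp_offset)
for n in("top","scene"):
    im=read_camera(n);save(n,im)
    c=camera_info(n);print(n,c["fx"],c["k1"],-np.array(c["R"]).T@c["t"])
    for k in["biscuit1","scraper","block","tray","rim","ramekin","cutter","mill","mug","timer"]:
        for m in masks_of(k,n)[:5]: print(n,k,round(m["confidence"],2),np.round(m["bbox"]))
E
```

```text
{'time': np.float64(0.0), 'q': array([-1.35 ,  0.418, -0.01 ,  1.614,  0.005,  1.111, -0.053]), 'qd': array([ 0.001, -0.   ,  0.   ,  0.001,  0.001, -0.001,  0.001]), 'joint_efforts': array([-1.0000e-03, -8.6447e+01,  6.7800e-01, -4.3493e+01,  1.9000e-02,
        7.0000e-03, -0.0000e+00]), 'tool_pos': array([162.258, 603.184, 230.646]), 'tcp_rot': array([-0.   ,  0.131,  0.991, -0.001]), 'force': array([-0.667, -0.273, -0.277]), 'torque': array([ 0.047, -0.017,  0.015]), 'grip_force': np.float64(0.0), 'grip_width': np.float64(85.257)} 18.700000000000003
top 413.5487192709224 -0.06792095447736748 [ 315.33729384   53.48668474 1418.31914812]
top biscuit1 0.66 [298. 185.  11.  11.]
top biscuit1 0.64 [271. 191.  10.   7.]
top biscuit1 0.46 [259. 196.  12.   8.]
top biscuit1 0.45 [286. 188.   9.   8.]
top biscuit1 0.29 [139. 213.  32.  31.]
top scraper 0.8 [388. 194.  18.  62.]
top block 0.94 [380. 196.  29.  72.]
top block 0.66 [272. 194.   8.   8.]
top tray 0.97 [261. 187. 126.  84.]
top tray 0.6 [140. 212.  30.  30.]
top rim 0.73 [268. 152. 109.  18.]
top ramekin 0.55 [227. 163.  23.  1
[... 163 characters left out ...]
6 [136. 168.  14.  17.]
top timer 0.38 [381. 197.  27.  71.]
scene 482.13311851009775 -0.0621362286800963 [1045.46866353 -501.16287769 1067.33408611]
scene biscuit1 0.64 [248. 242.  20.  14.]
scene biscuit1 0.49 [230. 267.  17.  14.]
scene biscuit1 0.42 [240. 257.  15.  12.]
scene scraper 0.72 [128. 321.  68.  66.]
scene block 0.71 [133. 331.  95.  89.]
scene tray 0.71 [261. 242. 179. 146.]
scene tray 0.39 [333. 132.  31.  42.]
scene tray 0.23 [312. 218.  27.  23.]
scene rim 0.71 [290. 270. 112.  86.]
scene ramekin 0.8 [311. 217.  30.  27.]
scene cutter 0.57 [283. 195.  24.  22.]
scene mill 0.73 [293. 113.  18.  49.]
scene mug 0.94 [332. 134.  30.  41.]
scene timer 0.65 [376. 159.  20.  20.]
```

View pics/top.png

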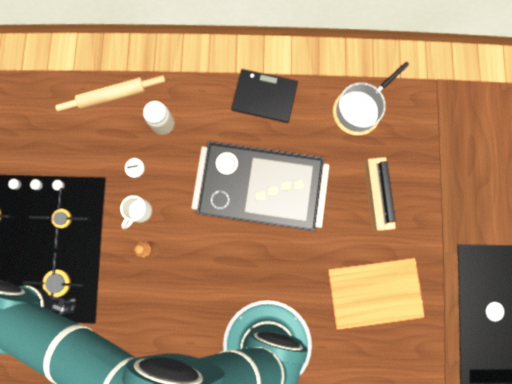

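View pics/scene.png

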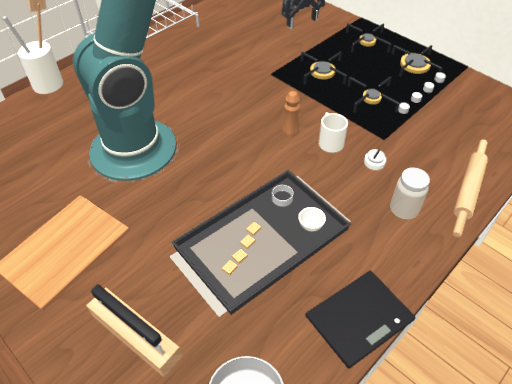

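The top view shows the tray around (261,187), the biscuits running from (260,196) to (298,185), and the block with the leaning scraper at (381,195). The scene view agrees. I'll get rough poses first, then take the wrist camera closer.

```bash
cat >> h.py <<'E'
def rect(n,name,z,i=0):
    m=masks_of(name,n)[i]["region"].astype(np.uint8)
    c=max(cv2.findContours(m,cv2.RETR_EXTERNAL,cv2.CHAIN_APPROX_NONE)[0],key=len)[:,0]
    w=unproj(n,c,z)[:,:2].astype(np.float32)
    return cv2.minAreaRect(w)
E
python3 - <<'E'
from h import *
read_camera("top")
for k,z in[("tray",28),("block",55),("scraper",117),("rim",30)]: print(k,rect("top",k,z))
for i in range(4): print(rect("top","biscuit1",17,i))
print(unproj("top",[[370,158],[384,157],[380,230],[395,229]],55)[:,:2].round(1))
print(unproj("top",[[385,191]],117).round(1))
c=camera_info("wrist");p=-np.array(c["R"]).T@c["t"];print(p,np.round(c["R"],2),c["fx"],sense()["tool_pos"])
E
```

```text
tray ((530.781982421875, 34.08818054199219), (406.9532470703125, 256.2001647949219), 83.52306365966797)
block ((511.46142578125, -357.0162353515625), (243.8056640625, 75.37663269042969), 9.070877075195312)Traceback (most recent call last):
  File "<stdin>", line 3, in <module>
  File "h.py", line 14, in rect
    m=masks_of(name,n)[i]["region"].astype(np.uint8)
      ~~~~~~~~~~~~~~~~^^^
IndexError: list index out of range
```

```bash
cat >> h.py <<'E'
from scipy.spatial.transform import Rotation as Ro
def tool():
    s=sense();q=np.array(s["tcp_rot"]);R=Ro.from_quat(q[[1,2,3,0]]).as_matrix();return np.array(s["tool_pos"]),R
def yaw(): # azimuth of tool y, deg
    R=tool()[1];return np.degrees(np.arctan2(R[1,1],R[0,1]))
def goto(x,y,z,az=None):
    p,R=tool();d=R.T@(np.array([x,y,z])-p);print("pos",p.round(2),"yaw",yaw().round(2),"tooldelta mm",d.round(2))
    if az is not None: print("roll",-np.radians((az-yaw()+180)%360-180).round(4))
E
python3 - <<'E'
from h import *
read_camera("top");
for k,z in[("block",55),("biscuit1",17)]:
    for i in range(len(masks_of(k,"top"))): print(k,rect("top",k,z,i))
print(unproj("top",[[370,158],[384,157],[380,230],[395,229]],55)[:,:2].round(1))
print(unproj("top",[[382,162],[394,221]],121).round(1))
c=camera_info("wrist");p=-np.array(c["R"]).T@c["t"];tp,R=tool()
print("cam in tool",R.T@(p-tp),"cam axes in tool",np.round(R.T@np.array(c["R"]).T,3),c["fx"])
goto(500,-300,330,-81)
E
```

```text
block ((510.103271484375, -359.06048583984375), (239.3400421142578, 73.9373779296875), 8.793183326721191)
biscuit1 ((530.901123046875, -51.83455276489258), (24.26784324645996, 30.949119567871094), 1.5334116220474243)
biscuit1 ((515.00244140625, -6.719657897949219), (24.24456214904785, 26.866161346435547), 46.57759475708008)
biscuit1 ((538.9482421875, -92.927001953125), (24.30918312072754, 31.133268356323242), 1.5379081964492798)
biscuit1 ((497.42431640625, 36.50629425048828), (24.116016387939453, 30.78550910949707), 1.5313483476638794)
[[ 630.3 -333.8]
 [ 635.2 -381.8]
 [ 388.1 -364.3]
 [ 392.5 -414.6]]
[[ 603.1 -353.9  121. ]
 [ 414.  -389.2  121. ]]
cam in tool [  78.18153543    0.46325422 -142.20958949] cam axes in tool [[-0.001 -0.953 -0.304]
 [ 1.    -0.001  0.   ]
 [-0.001 -0.304  0.953]] 320.6526066092062
pos [162.37 603.53 231.27] yaw 74.94 tooldelta mm [-560.8  -784.77  -98.67]
roll 2.7217
```

Emit:
apply_moves(commands=[{"jaw":-1,"delta_pos":[0,0,-0.0125],"roll":0.178},{"jaw":-1,"delta_pos":[0,0,-0.0125],"roll":0.178},{"jaw":-1,"delta_pos":[0,0,-0.0125],"roll":0.178},{"jaw":-1,"delta_pos":[0,0,-0.0125],"roll":0.178},{"jaw":-1,"delta_pos":[0,0,-0.0125],"roll":0.178},{"jaw":-1,"delta_pos":[0,0,-0.0125],"roll":0.178},{"jaw":-1,"delta_pos":[0,0,-0.0125],"roll":0.178},{"jaw":-1,"delta_pos":[0,0,-0.0125],"roll":0.178}])

```text
time: 2.7
tool_pos: [162.3, 603.5, 331.7]
tcp_rot: [0.0, 0.749, 0.663, -0.0]
force: [-0.0, -0.3, -0.0]
grip_width: 85.4
grip_force: 0.0
```

Emit:
apply_moves(commands=[{"delta_pos":[-0.0424,0.0348,0]},{"delta_pos":[-0.0424,0.0348,0]},{"delta_pos":[-0.0424,0.0348,0]},{"delta_pos":[-0.0424,0.0348,0]},{"delta_pos":[-0.0424,0.0348,0]},{"delta_pos":[-0.0424,0.0348,0]},{"delta_pos":[-0.0424,0.0348,0]},{"delta_pos":[-0.0424,0.0348,0]},{"delta_pos":[-0.0424,0.0348,0]},{"delta_pos":[-0.0424,0.0348,0]},{"delta_pos":[-0.0424,0.0348,0]},{"delta_pos":[-0.0424,0.0348,0]}])

```text
$.commands[0]: bad value
```

Emit:
apply_moves(commands=[{"delta_pos":[0,0,0]},{"delta_pos":[0,0,0]}])

```text
$.commands[0]: bad value
```

Run:
```python
from h import *
goto(520,50,330,-6.5)
im=read_camera("wrist");save("w1",im)
for k,z in[("tray",28),("rim",30),("ramekin",42),("cutter",26)]:
  for i,m in enumerate(masks_of(k,"wrist")[:2]): print(k,round(m["confidence"],2),np.round(m["bbox"]),rect("wrist",k,z,i))
for i,m in enumerate(masks_of("biscuit1","wrist")[:5]): print(round(m["confidence"],2),np.round(m["bbox"]),rect("wrist","biscuit1",17,i))
```

```text
pos [162.32 603.51 331.72] yaw -6.98 tooldelta mm [-505.94  422.29    1.73]
roll -0.0084
tray 0.53 [468. 351.  86.  63.] ((441.4759521484375, 145.19088745117188), (29.64949607849121, 58.0632209777832), 80.7374267578125)
```

View pics/w1.png

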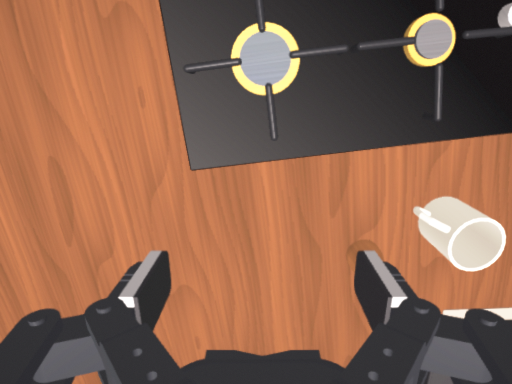

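The wrist view shows only the hob and the mug, because the last two moves were refused: every row needs all its fields. I'll resend them complete.

Emit:
apply_moves(commands=[{"jaw":-1,"roll":0,"delta_pos":[-0.042,0.035,0]},{"jaw":-1,"roll":0,"delta_pos":[-0.042,0.035,0]},{"jaw":-1,"roll":0,"delta_pos":[-0.042,0.035,0]},{"jaw":-1,"roll":0,"delta_pos":[-0.042,0.035,0]},{"jaw":-1,"roll":0,"delta_pos":[-0.042,0.035,0]},{"jaw":-1,"roll":0,"delta_pos":[-0.042,0.035,0]},{"jaw":-1,"roll":0,"delta_pos":[-0.042,0.035,0]},{"jaw":-1,"roll":0,"delta_pos":[-0.042,0.035,0]},{"jaw":-1,"roll":0,"delta_pos":[-0.042,0.035,0]},{"jaw":-1,"roll":0,"delta_pos":[-0.042,0.035,0]},{"jaw":-1,"roll":0,"delta_pos":[-0.042,0.035,0]},{"jaw":-1,"roll":0,"delta_pos":[-0.042,0.035,0]}])

```text
time: 4.55
tool_pos: [521.8, 52.8, 331.2]
tcp_rot: [0.0, 0.746, 0.666, 0.0]
force: [-0.2, 0.3, -0.3]
grip_width: 85.6
grip_force: 0.0
```

Emit:
apply_moves(commands=[{"jaw":-1,"roll":0,"delta_pos":[0,0,0]},{"jaw":-1,"roll":0,"delta_pos":[0,0,0]}])

```text
time: 4.8
tool_pos: [520.9, 54.5, 330.9]
tcp_rot: [-0.0, 0.747, 0.665, -0.0]
force: [-0.4, 0.7, -0.0]
grip_width: 85.5
grip_force: 0.0
```

Run:
```python
from h import *
goto(520,50,330,-6.5)
im=read_camera("wrist");save("w2",im)
for k,z in[("tray",28),("rim",30),("ramekin",42),("cutter",26)]:
  for i,m in enumerate(masks_of(k,"wrist")[:2]): print(k,round(m["confidence"],2),np.round(m["bbox"]),rect("wrist",k,z,i))
for i,m in enumerate(masks_of("biscuit1","wrist")[:5]): print(round(m["confidence"],2),np.round(m["bbox"]),rect("wrist","biscuit1",17,i))
```

```text
pos [520.95  54.55 330.87] yaw -6.59 tooldelta mm [-4.62 -0.42  0.87]
roll -0.0015
tray 0.89 [276. 142. 202. 284.] ((533.228515625, 37.68833923339844), (407.97845458984375, 256.3576354980469), 83.47608947753906)
rim 0.72 [356. 143.  26. 269.] ((649.87451171875, 25.55206298828125), (383.4085693359375, 9.824860572814941), 83.26889038085938)
ramekin 0.9 [319.  66.  54.  59.] ((603.75537109375, 154.77175903320312), (68.324951171875, 71.34870910644531), 83.86361694335938)
ramekin 0.59 [266. 187.  23.  24.] ((519.0115966796875, 4.652715682983398), (26.46397590637207, 33.951377868652344), 2.087101936340332)
cutter 0.7 [222.  60.  52.  44.] ((469.7369689941406, 182.00384521484375), (60.01396560668945, 36.74248504638672), 50.48289489746094)
0.83 [251. 158.  21.  22.] ((500.46051025390625, 38.881103515625), (27.30912208557129, 33.857086181640625), 2.4570517539978027)
0.79 [279. 213.  22.  23.] ((535.1319580078125, -47.92626953125), (35.22658157348633, 25.984750747680664), 88.28181457519531)
0.57 [284. 239.  23.  17.] ((540.6288452148438, -88.99344635009766), (25.885643005371094, 35.43570327758789), 4.717173099517822)
0.55 [266. 186.  23.  21.] ((518.2907104492188, -2.6772594451904297), (26.217304229736328, 34.54638671875), 4.776237487792969)
```

View pics/w2.png

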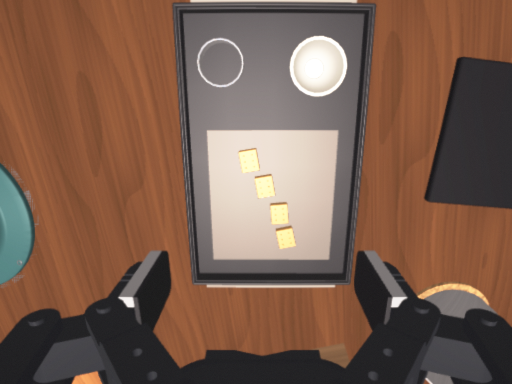

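This view is clear. The tray centre is about (532,37) at yaw −6.6°. The biscuits are at pixels (251,158), (266,186), (279,213) and (284,239), 98–152 mm from the rim, which fits the spec. Next is the block.

Emit:
apply_moves(commands=[{"jaw":-1,"roll":0,"delta_pos":[-0.038,0.008,0]},{"jaw":-1,"roll":0,"delta_pos":[-0.038,0.008,0]},{"jaw":-1,"roll":0,"delta_pos":[-0.038,0.008,0]},{"jaw":-1,"roll":0,"delta_pos":[-0.038,0.008,0]},{"jaw":-1,"roll":0,"delta_pos":[-0.038,0.008,0]},{"jaw":-1,"roll":0,"delta_pos":[-0.038,0.008,0]},{"jaw":-1,"roll":0,"delta_pos":[-0.038,0.008,0]},{"jaw":-1,"roll":0,"delta_pos":[-0.038,0.008,0]},{"jaw":-1,"roll":0,"delta_pos":[-0.038,0.008,0]},{"jaw":-1,"roll":0,"delta_pos":[-0.038,0.008,0]}])

```text
time: 6.8
tool_pos: [556.8, -333.6, 331.2]
tcp_rot: [-0.0, 0.747, 0.665, -0.0]
force: [-0.7, 0.8, 0.0]
grip_width: 85.2
grip_force: 0.0
```

Emit:
apply_moves(commands=[{"jaw":-1,"roll":0.162,"delta_pos":[0,0,0]},{"jaw":-1,"roll":0.162,"delta_pos":[0,0,0]},{"jaw":-1,"roll":0.162,"delta_pos":[0,0,0]},{"jaw":-1,"roll":0.162,"delta_pos":[0,0,0]},{"jaw":-1,"roll":0.162,"delta_pos":[0,0,0]},{"jaw":-1,"roll":0.162,"delta_pos":[0,0,0]},{"jaw":-1,"roll":0.162,"delta_pos":[0,0,0]},{"jaw":-1,"roll":0.162,"delta_pos":[0,0,0]},{"jaw":-1,"roll":0,"delta_pos":[0,0,0]},{"jaw":-1,"roll":0,"delta_pos":[0,0,0]}])

```text
time: 8.05
tool_pos: [556.7, -332.4, 331.3]
tcp_rot: [0.0, 0.997, 0.081, -0.0]
force: [0.6, -0.4, -0.7]
grip_width: 85.5
grip_force: 0.0
```

Run:
```python
from h import *
goto(560,-330,330,-81);print(sense()["q"])
im=read_camera("wrist");save("w3",im)
for k,z in[("block",55),("scraper",122)]:
  for i,m in enumerate(masks_of(k,"wrist")[:2]): print(k,round(m["confidence"],2),np.round(m["bbox"]),rect("wrist",k,z,i))
```

```text
pos [ 556.74 -332.36  331.28] yaw -80.68 tooldelta mm [ 3.6  -1.8   1.28]
roll 0.0056
[-0.21816334  0.62091263  1.14011815  1.44814722 -0.56322827  1.42871993
 -0.48048594]
block 0.81 [287. 180.  53. 174.] ((513.4901123046875, -368.1253662109375), (241.97352600097656, 62.442779541015625), 6.975832462310791)
scraper 0.87 [291. 196.  31. 167.] ((514.436767578125, -367.5232849121094), (203.95103454589844, 25.455739974975586), 6.496124744415283)
```

View pics/w3.png

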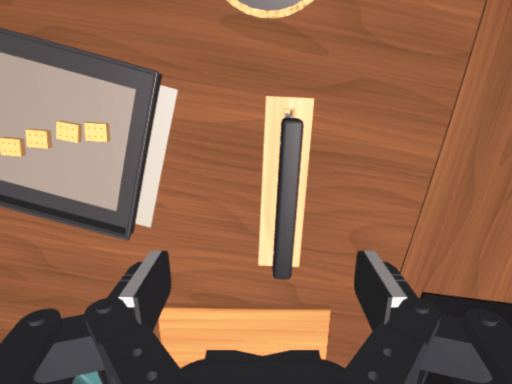

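Run:
```python
from h import *
import cv2
im=read_camera("wrist");c=camera_info("wrist")
g=cv2.cvtColor(im,cv2.COLOR_RGB2HSV)
tl,tr,bl,br=np.array([[266.,96],[314,97],[259.5,266.5],[300.5,268.5]])
P=unproj("wrist",[tl,tr,bl,br],55,c)[:,:2];print(P.round(1),"c",P.mean(0),np.degrees(np.arctan2(*(P[0]-P[2])[::-1])),np.degrees(np.arctan2(*(P[1]-P[3])[::-1])),np.linalg.norm(P[0]-P[1]),np.linalg.norm(P[0]-P[2]),np.linalg.norm(P[2]-P[3]))
m=masks_of("scraper","wrist")[0]["region"]
m=m&(g[...,2]<90)
for z in (122,117,107):
  cc=max(cv2.findContours(m.astype(np.uint8),0,1)[0],key=cv2.contourArea)[:,0]
  print(z,cv2.minAreaRect(unproj("wrist",cc,z,c)[:,:2].astype(np.float32)))
cv2.imwrite("pics/w3c.png",cv2.resize(im[80:290,230:340,::-1],None,fx=2.8,fy=2.8,interpolation=cv2.INTER_CUBIC))
```

```text
[[ 627.9 -325. ]
 [ 636.4 -384.8]
 [ 387.4 -354.7]
 [ 393.6 -415.4]] c [ 511.32517342 -370.00595694] 7.0327546855341465 7.180290108686508 60.409922548646314 242.3759805780476 61.04261663751296
122 ((513.0286865234375, -367.0659484863281), (198.3214874267578, 22.97325325012207), 6.910675048828125)
117 ((511.32440185546875, -367.74200439453125), (201.14112854003906, 23.299854278564453), 6.91068172454834)
107 ((507.915771484375, -369.09405517578125), (206.7804412841797, 23.953105926513672), 6.910676002502441)
```

View pics/w3c.png

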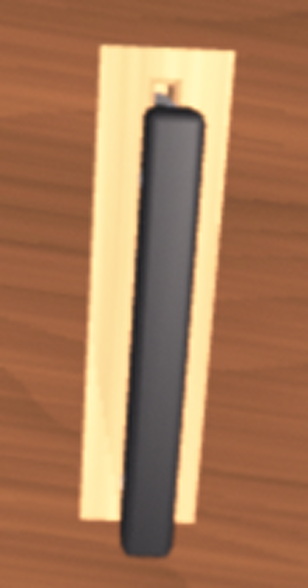

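The crop confirms it: the block's top corners fit a 60×240 mm rectangle (yaw 7.0°, centre (511,−370)), and the handle leans slightly toward +y, with its centre near (512,−368). I'll go above it now.

Emit:
apply_moves(commands=[{"jaw":-1,"roll":0.041,"delta_pos":[0,0,0]},{"jaw":-1,"roll":0,"delta_pos":[-0.0123,0.0077,0.02]},{"jaw":-1,"roll":0,"delta_pos":[-0.0123,0.0077,0.03]},{"jaw":-1,"roll":0,"delta_pos":[-0.0123,0.0077,0.03]},{"jaw":-1,"roll":0,"delta_pos":[-0.0123,0.0077,0.03]},{"jaw":-1,"roll":0,"delta_pos":[0,0,0.03]},{"jaw":-1,"roll":0,"delta_pos":[0,0,0.01]},{"jaw":-1,"roll":0,"delta_pos":[0,0,0]},{"jaw":-1,"roll":0,"delta_pos":[0,0,0]}])

```text
time: 9.52
tool_pos: [511.9, -369.1, 182.5]
tcp_rot: [0.0, 0.998, 0.059, 0.001]
force: [0.7, 1.3, 0.7]
grip_width: 85.3
grip_force: 0.0
```

Run:
```python
from h import *
goto(511.5,-369,88,-83);s=sense();print(s["q"])
im=read_camera("wrist");c=camera_info("wrist");save("w4",im)
m=masks_of("scraper","wrist")
g=cv2.cvtColor(im,cv2.COLOR_RGB2HSV)[...,2]<90
for k in m[:2]: print(k["confidence"],k["bbox"])
cc=max(cv2.findContours((m[0]["region"]&g).astype(np.uint8),0,1)[0],key=cv2.contourArea)[:,0]
for z in(122,117,107): print(z,cv2.minAreaRect(unproj("wrist",cc,z,c)[:,:2].astype(np.float32)))
```

```text
pos [ 511.9  -369.07  182.49] yaw -83.25 tooldelta mm [-0.49 -0.22 94.49]
roll -0.0044
[-0.12243648  0.71445624  1.0521898   1.6697462  -0.66970612  1.16034874
 -0.34662935]
0.55 [266.1, 191.8, 40.8, 275.9]
122 ((511.99835205078125, -368.1954650878906), (194.32672119140625, 22.671070098876953), 6.820619583129883)
117 ((510.1131896972656, -368.4172668457031), (199.1189727783203, 23.230138778686523), 6.820619106292725)
107 ((506.3428039550781, -368.8609924316406), (208.70333862304688, 24.348329544067383), 6.820625305175781)
```

View pics/w4.png

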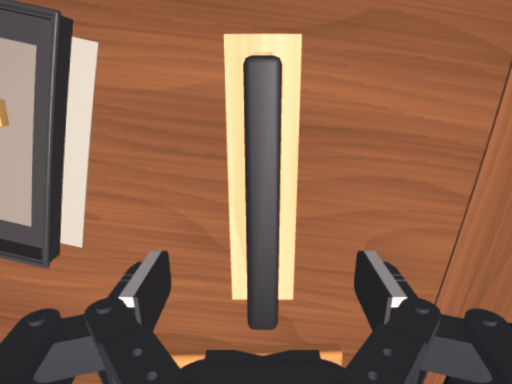

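The handle (column ~262) lies midway between the fingers. I'll descend and grip.

Emit:
apply_moves(commands=[{"jaw":-1,"roll":0,"delta_pos":[0,0,0.02]},{"jaw":-1,"roll":0,"delta_pos":[0,0,0.03]},{"jaw":-1,"roll":0,"delta_pos":[0,0,0.025]},{"jaw":-1,"roll":0,"delta_pos":[0,0,0.015]},{"jaw":-1,"roll":0,"delta_pos":[0,0,0.004]},{"jaw":-1,"roll":0,"delta_pos":[0,0,0]}])

```text
time: 10.38
tool_pos: [511.6, -369.0, 87.7]
tcp_rot: [0.0, 0.998, 0.059, 0.0]
force: [-0.0, -0.1, 1.2]
grip_width: 85.0
grip_force: 0.0
```

Emit:
apply_moves(grip_force=70, commands=[{"jaw":-0.5,"roll":0,"delta_pos":[0,0,0]},{"jaw":0,"roll":0,"delta_pos":[0,0,0]},{"jaw":1,"roll":0,"delta_pos":[0,0,0]},{"jaw":1,"roll":0,"delta_pos":[0,0,0]},{"jaw":1,"roll":0,"delta_pos":[0,0,0]},{"jaw":1,"roll":0,"delta_pos":[0,0,0]},{"jaw":1,"roll":0,"delta_pos":[0,0,0]}])

```text
time: 11.25
tool_pos: [511.6, -369.0, 87.7]
tcp_rot: [0.0, 0.998, 0.059, 0.0]
force: [-1.4, -0.0, 6.2]
grip_width: 23.1
grip_force: 69.3
```

Emit:
apply_moves(commands=[{"jaw":1,"roll":0,"delta_pos":[0,0,-0.003]},{"jaw":1,"roll":0,"delta_pos":[0,0,-0.008]},{"jaw":1,"roll":0,"delta_pos":[0,0,-0.012]},{"jaw":1,"roll":0,"delta_pos":[0,0,-0.015]},{"jaw":1,"roll":0,"delta_pos":[0,0,-0.015]},{"jaw":1,"roll":0,"delta_pos":[0,0,-0.015]},{"jaw":1,"roll":0,"delta_pos":[0,0,-0.014]},{"jaw":1,"roll":0,"delta_pos":[0,0,-0.01]},{"jaw":1,"roll":0,"delta_pos":[0,0,0]},{"jaw":1,"roll":0,"delta_pos":[0,0,0]}])

```text
time: 12.5
tool_pos: [511.3, -368.5, 178.9]
tcp_rot: [-0.0, 0.998, 0.059, -0.0]
force: [0.1, 0.1, -3.2]
grip_width: 22.9
grip_force: 68.6
```

Run:
```python
from h import *
s=sense();print(s["q"],s["force"],s["torque"],s["grip_width"])
im=read_camera("wrist");c=camera_info("wrist");save("w5",im)
m=masks_of("scraper","wrist");print([(k["confidence"],k["bbox"]) for k in m[:2]])
p,R=tool()
g=cv2.cvtColor(im,cv2.COLOR_RGB2HSV)[...,2]<90
z0=p[2]+19
cc=max(cv2.findContours((m[0]["region"]&g).astype(np.uint8),0,1)[0],key=cv2.contourArea)[:,0]
r=cv2.minAreaRect(unproj("wrist",cc,z0+13,c)[:,:2].astype(np.float32));print(r)
goto(*r[0],0)
# target: tray frame
ct=np.array([532.,36.]);a=np.radians(-6.6);E=np.array([[np.cos(a),-np.sin(a)],[np.sin(a),np.cos(a)]])
t=ct+E@[-66,-62];print("target",t);goto(*t,168,-6.6)
```

```text
[-0.12071621  0.7175778   1.04848171  1.67312791 -0.67200653  1.15618605
 -0.3447365 ] [ 0.10919713  0.05863962 -3.21717289] [-0.01889927  0.02647708 -0.02112647] 22.93683094342398
[(0.96, [264.0, 190.2, 71.8, 333.3])]
((543.9229125976562, -363.98431396484375), (130.00604248046875, 23.197223663330078), 6.8169732093811035)
pos [ 511.31 -368.61  178.86] yaw -83.25 tooldelta mm [ 33.03  -0.7  178.84]
target [459.31129414 -18.00325953]
pos [ 511.31 -368.61  178.86] yaw -83.25 tooldelta mm [ -10.43 -354.28   10.98]
roll -1.3378
```

View pics/w5.png

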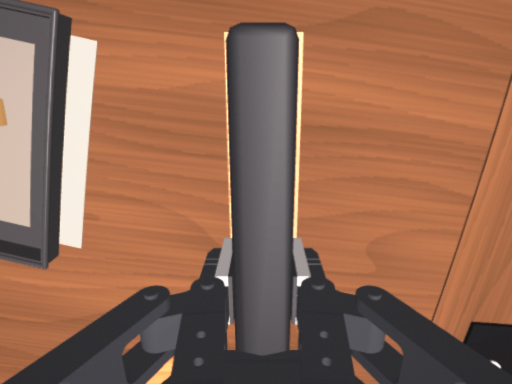

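The scraper is held centred and square (handle at 6.8°, tool at −83.25°). I'll carry it to the tray.

Emit:
apply_moves(commands=[{"jaw":1,"roll":0,"delta_pos":[-0.001,-0.02,0]},{"jaw":1,"roll":0,"delta_pos":[-0.001,-0.035,0]},{"jaw":1,"roll":0,"delta_pos":[-0.001,-0.04,0]},{"jaw":1,"roll":0,"delta_pos":[-0.001,-0.04,0]},{"jaw":1,"roll":0,"delta_pos":[-0.001,-0.04,0]},{"jaw":1,"roll":0,"delta_pos":[-0.001,-0.04,0]},{"jaw":1,"roll":0,"delta_pos":[-0.001,-0.04,0]},{"jaw":1,"roll":0,"delta_pos":[-0.001,-0.04,0]},{"jaw":1,"roll":0,"delta_pos":[-0.001,-0.035,0]},{"jaw":1,"roll":0,"delta_pos":[-0.001,-0.024,0]}])

```text
time: 13.85
tool_pos: [459.5, -16.8, 179.1]
tcp_rot: [-0.0, 0.998, 0.059, -0.0]
force: [0.7, 0.1, -2.3]
grip_width: 23.3
grip_force: 69.0
```

Emit:
apply_moves(commands=[{"jaw":1,"roll":-0.08,"delta_pos":[0,0,0]},{"jaw":1,"roll":-0.14,"delta_pos":[0,0,0]},{"jaw":1,"roll":-0.15,"delta_pos":[0,0,0]},{"jaw":1,"roll":-0.15,"delta_pos":[0,0,0]},{"jaw":1,"roll":-0.15,"delta_pos":[0,0,0]},{"jaw":1,"roll":-0.15,"delta_pos":[0,0,0]},{"jaw":1,"roll":-0.15,"delta_pos":[0,0,0]},{"jaw":1,"roll":-0.15,"delta_pos":[0,0,0]},{"jaw":1,"roll":-0.14,"delta_pos":[0,0,0]},{"jaw":1,"roll":-0.078,"delta_pos":[0,0,0]},{"jaw":1,"roll":0,"delta_pos":[0,0,0]},{"jaw":1,"roll":0,"delta_pos":[0,0,0]}])

```text
time: 15.35
tool_pos: [459.8, -18.5, 179.2]
tcp_rot: [0.0, 0.747, 0.665, -0.0]
force: [0.4, 0.8, -2.5]
grip_width: 23.3
grip_force: 69.0
```

Run:
```python
from h import *
s=sense();print(s["q"].round(3) if hasattr(s["q"],"round") else s["q"],s["force"],s["torque"])
goto(459.3,-18,83,-6.6)
im=read_camera("wrist");save("w6",im)
for k,z in[("tray",28),("rim",30)]:
  for i,m in enumerate(masks_of(k,"wrist")[:1]): print(k,round(m["confidence"],2),np.round(m["bbox"]),rect("wrist",k,z,i))
for i,m in enumerate(masks_of("biscuit1","wrist")[:5]): print(round(m["confidence"],2),np.round(m["bbox"]),rect("wrist","biscuit1",17,i))
print("rim inner foot proj",proj("wrist",[[532+119.2+y*.115,36-13.8+.9934*y,30] for y in(-150,0,150)]).round())
```

```text
[-0.797  0.262  0.886  2.084 -0.258  0.906  0.116] [ 0.40091476  0.7693343  -2.51708484] [-0.04548284 -0.02697759  0.01121349]
pos [459.83 -18.47 179.23] yaw -6.71 tooldelta mm [ 0.42 -0.57 96.23]
roll -0.0019
tray 0.68 [341. 151. 308. 300.] ((526.7911376953125, -18.94317626953125), (293.3282775878906, 256.025146484375), 83.52052307128906)
rim 0.67 [456. 147.  62. 293.] ((639.0426025390625, -26.874176025390625), (282.54742431640625, 15.485447883605957), 83.54000854492188)
0.94 [321. 151.  29.  39.] ((515.9967041015625, -2.541166305541992), (25.5068302154541, 32.85346603393555), 4.613655090332031)
0.62 [339. 195.  30.  34.] ((533.4343872070312, -47.78500747680664), (34.66082763671875, 26.58854103088379), 88.9795913696289)
0.59 [307. 108.  14.  36.] ((505.7735900878906, 38.719242095947266), (32.48103713989258, 14.06075668334961), 85.12763214111328)
rim inner foot proj [[440. 259.]
 [468. 111.]
 [495. -79.]]
```

View pics/w6.png

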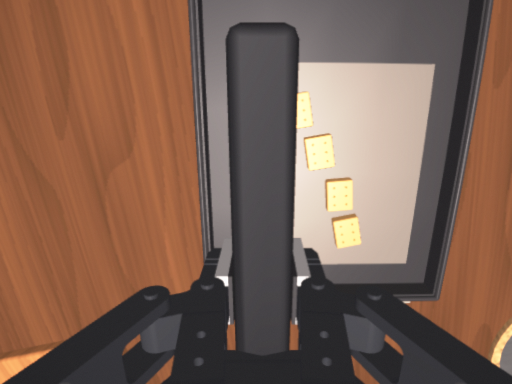

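The four pieces are ahead of the blade at about (302,110), (320,152), (340,195) and (346,231), and the gap behind the first is about 17 mm. I'll lower the blade.

Emit:
apply_moves(commands=[{"jaw":1,"roll":0,"delta_pos":[0,0,0.015]},{"jaw":1,"roll":0,"delta_pos":[0,0,0.025]},{"jaw":1,"roll":0,"delta_pos":[0,0,0.025]},{"jaw":1,"roll":0,"delta_pos":[0,0,0.016]},{"jaw":1,"roll":0,"delta_pos":[0,0,0.008]},{"jaw":1,"roll":0,"delta_pos":[0,0,0.004]},{"jaw":1,"roll":0,"delta_pos":[0,0,0]},{"jaw":1,"roll":0,"delta_pos":[0,0,0]}])

```text
time: 16.8
tool_pos: [460.2, -18.3, 86.8]
tcp_rot: [0.0, 0.747, 0.665, 0.0]
force: [-0.3, -0.5, -1.8]
grip_width: 23.1
grip_force: 69.1
```

Emit:
apply_moves(commands=[{"jaw":1,"roll":0,"delta_pos":[0,0,0.001]},{"jaw":1,"roll":0,"delta_pos":[0,0,0.001]},{"jaw":1,"roll":0,"delta_pos":[0,0,0]}])

```text
time: 17.18
tool_pos: [459.9, -18.4, 84.3]
tcp_rot: [0.0, 0.747, 0.665, -0.0]
force: [-0.7, -0.7, -2.2]
grip_width: 22.9
grip_force: 69.1
```

Emit:
apply_moves(commands=[{"jaw":1,"roll":0,"delta_pos":[0,0,0.0005]},{"jaw":1,"roll":0,"delta_pos":[0,0,0]}])

```text
time: 17.42
tool_pos: [459.9, -18.4, 83.8]
tcp_rot: [0.0, 0.747, 0.665, -0.0]
force: [-0.1, -0.5, -1.8]
grip_width: 23.3
grip_force: 69.1
```

Emit:
apply_moves(commands=[{"jaw":1,"roll":0,"delta_pos":[0,0,0.0005]},{"jaw":1,"roll":0,"delta_pos":[0,0,0]}])

```text
time: 17.68
tool_pos: [459.9, -18.4, 83.3]
tcp_rot: [0.0, 0.747, 0.665, -0.0]
force: [-0.5, 0.0, -2.7]
grip_width: 23.4
grip_force: 69.1
```

Emit:
apply_moves(commands=[{"jaw":1,"roll":0,"delta_pos":[0,0,0.0004]},{"jaw":1,"roll":0,"delta_pos":[0,0,0]}])

```text
time: 17.92
tool_pos: [459.9, -18.4, 82.9]
tcp_rot: [0.0, 0.747, 0.665, -0.0]
force: [-0.4, 0.1, -1.9]
grip_width: 23.2
grip_force: 69.1
```

Emit:
apply_moves(commands=[{"jaw":1,"roll":0,"delta_pos":[0,0,0.0004]},{"jaw":1,"roll":0,"delta_pos":[0,0,0]}])

```text
time: 18.18
tool_pos: [459.9, -18.4, 82.5]
tcp_rot: [0.0, 0.747, 0.665, -0.0]
force: [-0.5, 0.3, -2.6]
grip_width: 23.4
grip_force: 69.1
```

Emit:
apply_moves(commands=[{"jaw":1,"roll":0,"delta_pos":[0,0,0.0003]},{"jaw":1,"roll":0,"delta_pos":[0,0,0]}])

```text
time: 18.42
tool_pos: [459.9, -18.4, 82.3]
tcp_rot: [0.0, 0.747, 0.665, 0.0]
force: [-0.4, -0.0, 0.8]
grip_width: 23.5
grip_force: 69.5
```

Contact at z≈82.4 with about 3 N down (in free air the reading was about −2.4). I'll start pushing.

Emit:
apply_moves(commands=[{"jaw":1,"roll":0,"delta_pos":[0,0.002,0]},{"jaw":1,"roll":0,"delta_pos":[0,0.004,0]},{"jaw":1,"roll":0,"delta_pos":[0,0.004,0]}])

```text
time: 18.8
tool_pos: [470.2, -19.6, 82.2]
tcp_rot: [0.0, 0.747, 0.665, -0.0]
force: [-1.8, 1.2, 1.2]
grip_width: 23.1
grip_force: 69.7
```

Emit:
apply_moves(commands=[{"jaw":1,"roll":0,"delta_pos":[0,0.004,0]},{"jaw":1,"roll":0,"delta_pos":[0,0.004,0]},{"jaw":1,"roll":0,"delta_pos":[0,0.004,0]},{"jaw":1,"roll":0,"delta_pos":[0,0.004,0]}])

```text
time: 19.3
tool_pos: [486.0, -21.5, 82.2]
tcp_rot: [0.0, 0.747, 0.665, -0.0]
force: [-2.7, 0.5, 2.4]
grip_width: 23.0
grip_force: 69.5
```

Emit:
apply_moves(commands=[{"jaw":1,"roll":0,"delta_pos":[0,0.005,-0.0001]},{"jaw":1,"roll":0,"delta_pos":[0,0.005,0]},{"jaw":1,"roll":0,"delta_pos":[0,0.005,0]},{"jaw":1,"roll":0,"delta_pos":[0,0.005,0]},{"jaw":1,"roll":0,"delta_pos":[0,0.005,0]},{"jaw":1,"roll":0,"delta_pos":[0,0.005,0]}])

```text
time: 20.05
tool_pos: [515.9, -24.9, 82.3]
tcp_rot: [0.0, 0.747, 0.665, -0.0]
force: [-1.6, 0.1, -0.0]
grip_width: 23.4
grip_force: 69.5
```

Emit:
apply_moves(commands=[{"jaw":1,"roll":0,"delta_pos":[0,0.005,0]},{"jaw":1,"roll":0,"delta_pos":[0,0.005,0]},{"jaw":1,"roll":0,"delta_pos":[0,0.005,0]},{"jaw":1,"roll":0,"delta_pos":[0,0.005,0]},{"jaw":1,"roll":0,"delta_pos":[0,0.005,0]},{"jaw":1,"roll":0,"delta_pos":[0,0.005,0]}])

```text
time: 20.8
tool_pos: [545.7, -28.3, 82.3]
tcp_rot: [0.0, 0.747, 0.665, -0.0]
force: [-2.1, -0.4, 0.6]
grip_width: 23.3
grip_force: 69.5
```

Emit:
apply_moves(commands=[{"jaw":1,"roll":0,"delta_pos":[0,0.005,0]},{"jaw":1,"roll":0,"delta_pos":[0,0.005,0]},{"jaw":1,"roll":0,"delta_pos":[0,0.005,0]},{"jaw":1,"roll":0,"delta_pos":[0,0.005,0]},{"jaw":1,"roll":0,"delta_pos":[0,0.005,0]},{"jaw":1,"roll":0,"delta_pos":[0,0.005,0]}])

```text
time: 21.55
tool_pos: [575.5, -31.7, 82.3]
tcp_rot: [0.0, 0.747, 0.665, -0.0]
force: [-2.1, 0.4, 0.0]
grip_width: 22.9
grip_force: 69.5
```

Emit:
apply_moves(commands=[{"jaw":1,"roll":0,"delta_pos":[0,0.005,0]},{"jaw":1,"roll":0,"delta_pos":[0,0.005,0]},{"jaw":1,"roll":0,"delta_pos":[0,0.005,0]},{"jaw":1,"roll":0,"delta_pos":[0,0.005,0]},{"jaw":1,"roll":0,"delta_pos":[0,0.004,0]},{"jaw":1,"roll":0,"delta_pos":[0,0.003,0]},{"jaw":1,"roll":0,"delta_pos":[0,0.002,0]}])

```text
time: 22.42
tool_pos: [604.1, -35.1, 82.3]
tcp_rot: [0.0, 0.747, 0.665, -0.0]
force: [-1.5, -0.2, 1.6]
grip_width: 23.2
grip_force: 69.5
```

Run:
```python
from h import *
p,R=tool();s=sense();print(p,yaw(),s["force"],s["torque"],s["q"])
for n in("wrist","top","scene"):
  im=read_camera(n)
  if n=="wrist": save("w7",im)
  for k,z in[("rim",30)]:
    for i,m in enumerate(masks_of(k,n)[:1]): print(n,k,round(m["confidence"],2),rect(n,k,z,i))
  for i,m in enumerate(masks_of("biscuit1",n)[:5]): print(n,round(m["confidence"],2),np.round(m["bbox"]),rect(n,"biscuit1",17,i))
```

```text
[604.08665415 -35.05972808  82.31078702] -6.589975445439653 [-1.46886456 -0.23388193  1.5741749 ] [0.11565855 0.6106715  0.00114514] [-0.49220554  0.66206038  0.68387728  1.7958244  -0.5301709   0.8756509
  0.32328088]
wrist rim 0.78 ((648.3363647460938, 4.303764343261719), (164.07424926757812, 6.6486358642578125), 83.20783233642578)
wrist 0.69 [302. 181.  10.  47.] ((631.15478515625, -17.211170196533203), (32.73643493652344, 5.898384094238281), 83.21821594238281)
wrist 0.62 [302. 120.  10.  51.] ((635.8295288085938, 20.528684616088867), (31.484615325927734, 6.345940589904785), 85.11521911621094)
wrist 0.61 [297. 225.  12.  24.] ((627.4090576171875, -50.64219665527344), (16.935396194458008, 5.642226219177246), 85.14962005615234)
top rim 0.57 ((605.3408203125, -123.35173797607422), (34.89872360229492, 48.43857955932617), 1.5753310918807983)
top 0.38 [139. 214.  32.  30.] ((430.4894104003906, 457.3175048828125), (102.82959747314453, 103.96391296386719), 3.922001838684082)
scene rim 0.62 ((642.1198120117188, -167.38754272460938), (11.763100624084473, 10.227826118469238), 46.1046257019043)
scene 0.56 [245. 288.  13.  13.] ((614.7852783203125, -105.07734680175781), (27.39417266845703, 25.182571411132812), 85.96514892578125)
scene 0.53 [287. 262.  18.  10.] ((627.7398071289062, 19.66201400756836), (34.07379150390625, 30.611238479614258), 84.41492462158203)
scene 0.48 [261. 277.  13.  14.] ((619.7042846679688, -61.540931701660156), (33.541378021240234, 27.867834091186523), 81.23622131347656)
```

View pics/w7.png

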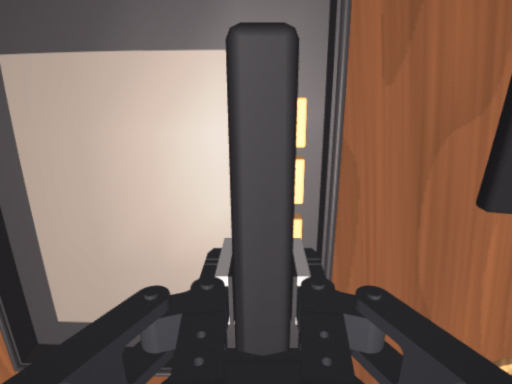

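The front edges of three biscuits are in line (columns 302–306, rows 97–240), and the fourth is hidden under the gripper. The gap to the rim bead at column ~330 is about 8–13 mm, so I'll close in slowly.

Emit:
apply_moves(commands=[{"jaw":1,"roll":0,"delta_pos":[0,0.001,0]},{"jaw":1,"roll":0,"delta_pos":[0,0.0015,0]},{"jaw":1,"roll":0,"delta_pos":[0,0.0015,0]},{"jaw":1,"roll":0,"delta_pos":[0,0.001,0]}])

```text
time: 23.88
tool_pos: [608.9, -35.6, 82.3]
tcp_rot: [-0.0, 0.747, 0.665, -0.0]
force: [-1.7, -0.2, 1.9]
grip_width: 22.8
grip_force: 69.6
```

Emit:
apply_moves(commands=[{"jaw":1,"roll":0,"delta_pos":[0,0.0005,0]},{"jaw":1,"roll":0,"delta_pos":[0,0.0005,0]},{"jaw":1,"roll":0,"delta_pos":[0,0.0005,0]}])

```text
time: 24.25
tool_pos: [610.4, -35.8, 82.3]
tcp_rot: [0.0, 0.747, 0.665, -0.0]
force: [-3.1, 0.5, 1.1]
grip_width: 23.1
grip_force: 69.6
```

Emit:
apply_moves(commands=[{"jaw":1,"roll":0,"delta_pos":[0,0.0005,0]},{"jaw":1,"roll":0,"delta_pos":[0,0.0005,0]}])

```text
time: 24.5
tool_pos: [611.5, -35.9, 82.3]
tcp_rot: [0.0, 0.747, 0.665, -0.0]
force: [-2.3, -0.4, 0.2]
grip_width: 23.3
grip_force: 69.6
```

Emit:
apply_moves(commands=[{"jaw":1,"roll":0,"delta_pos":[0,0.0005,0]},{"jaw":1,"roll":0,"delta_pos":[0,0.0005,0]}])

```text
time: 24.75
tool_pos: [612.4, -36.0, 82.3]
tcp_rot: [0.0, 0.747, 0.665, -0.0]
force: [-2.2, 0.0, 1.9]
grip_width: 23.3
grip_force: 69.6
```

Emit:
apply_moves(commands=[{"jaw":1,"roll":0,"delta_pos":[0,0.0005,0]},{"jaw":1,"roll":0,"delta_pos":[0,0.0004,0]}])

```text
time: 25.0
tool_pos: [613.3, -36.1, 82.3]
tcp_rot: [0.0, 0.747, 0.665, -0.0]
force: [-1.6, 0.4, 0.5]
grip_width: 23.2
grip_force: 69.6
```

Emit:
apply_moves(commands=[{"jaw":1,"roll":0,"delta_pos":[0,0.0004,0]},{"jaw":1,"roll":0,"delta_pos":[0,0.0004,0]}])

```text
time: 25.25
tool_pos: [614.1, -36.2, 82.3]
tcp_rot: [0.0, 0.747, 0.665, -0.0]
force: [-2.1, 0.1, 0.5]
grip_width: 22.8
grip_force: 69.6
```

Emit:
apply_moves(commands=[{"jaw":1,"roll":0,"delta_pos":[0,0.0004,0]},{"jaw":1,"roll":0,"delta_pos":[0,0.0004,0]}])

```text
time: 25.5
tool_pos: [614.9, -36.3, 82.3]
tcp_rot: [0.0, 0.747, 0.665, -0.0]
force: [-2.4, -0.2, 1.2]
grip_width: 23.3
grip_force: 69.6
```

Emit:
apply_moves(commands=[{"jaw":1,"roll":0,"delta_pos":[0,0.0004,0]},{"jaw":1,"roll":0,"delta_pos":[0,0.0004,0]}])

```text
time: 25.75
tool_pos: [615.7, -36.4, 82.3]
tcp_rot: [0.0, 0.747, 0.665, -0.0]
force: [-2.4, 0.2, 0.3]
grip_width: 23.2
grip_force: 69.6
```

Emit:
apply_moves(commands=[{"jaw":1,"roll":0,"delta_pos":[0,0.0004,0]},{"jaw":1,"roll":0,"delta_pos":[0,0.0004,0]}])

```text
time: 26.0
tool_pos: [616.5, -36.5, 82.3]
tcp_rot: [0.0, 0.747, 0.665, -0.0]
force: [-1.5, 0.6, 0.7]
grip_width: 23.2
grip_force: 69.6
```

Emit:
apply_moves(commands=[{"jaw":1,"roll":0,"delta_pos":[0,0.0003,0]},{"jaw":1,"roll":0,"delta_pos":[0,0.0003,0]}])

```text
time: 26.25
tool_pos: [617.1, -36.6, 82.3]
tcp_rot: [0.0, 0.747, 0.665, -0.0]
force: [-2.4, 0.3, -0.3]
grip_width: 23.0
grip_force: 69.5
```

Emit:
apply_moves(commands=[{"jaw":1,"roll":0,"delta_pos":[0,0.0003,0]},{"jaw":1,"roll":0,"delta_pos":[0,0.0003,0]}])

```text
time: 26.5
tool_pos: [617.3, -36.6, 82.3]
tcp_rot: [-0.0, 0.747, 0.665, -0.0]
force: [-5.7, 1.9, 3.8]
grip_width: 23.1
grip_force: 69.9
```

Emit:
apply_moves(commands=[{"jaw":1,"roll":0,"delta_pos":[0,0,-0.0001]}])

```text
time: 26.62
tool_pos: [617.3, -36.6, 82.3]
tcp_rot: [-0.0, 0.747, 0.665, -0.0]
force: [-4.7, 0.2, 1.8]
grip_width: 22.9
grip_force: 69.5
```

Run:
```python
from h import *
s=sense();print(s["force"],s["torque"],tool()[0],yaw())
```

```text
[-4.7351879   0.21357885  1.79278218] [ 0.17396632  1.34817441 -0.11500319] [617.28669217 -36.5956065   82.26930369] -6.5951874706014415
```

Emit:
apply_moves(commands=[{"jaw":1,"roll":0,"delta_pos":[0,0.0002,0]},{"jaw":1,"roll":0,"delta_pos":[0,0,0]}])

```text
time: 26.88
tool_pos: [617.4, -36.6, 82.3]
tcp_rot: [-0.0, 0.747, 0.665, -0.0]
force: [-6.7, 0.8, 3.3]
grip_width: 23.2
grip_force: 69.8
```

Run:
```python
from h import *
s=sense();print(s["force"],s["torque"],tool()[0],yaw())
```

```text
[-6.73052541  0.77147514  3.29492838] [ 0.24757231  1.79047664 -0.10370369] [617.36686208 -36.57224365  82.25549783] -6.592467553430571
```

Emit:
apply_moves(commands=[{"jaw":1,"roll":0.002,"delta_pos":[0,0,-0.0001]},{"jaw":1,"roll":0,"delta_pos":[0,0,0]}])

```text
time: 27.12
tool_pos: [617.4, -36.6, 82.3]
tcp_rot: [-0.0, 0.747, 0.665, -0.0]
force: [-5.4, 0.5, 0.9]
grip_width: 23.2
grip_force: 69.5
```

Run:
```python
from h import *
s=sense();print(s["force"],s["torque"],tool()[0],yaw())
im=read_camera("wrist");save("w8",im)
c=camera_info("wrist")
cv2.imwrite("pics/w8c.png",cv2.resize(im[60:300,270:370,::-1],None,fx=2.4,fy=2.4,interpolation=cv2.INTER_CUBIC))
```

```text
[-5.36557228  0.45089316  0.88150216] [0.29433744 1.698076   0.05219021] [617.3543025  -36.57895024  82.28688931] -6.695731976738187
```

View pics/w8c.png

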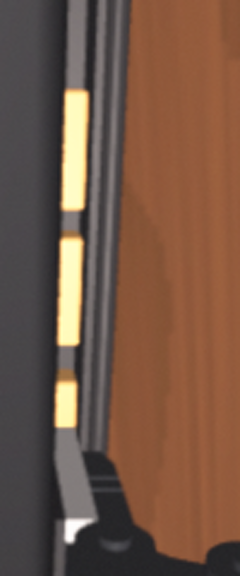

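The crop shows the biscuit fronts tight against the rim with no visible gap, and the moment about z is nearly balanced. I'll bring the push up to about 6 N and hold it.

Emit:
apply_moves(commands=[{"jaw":1,"roll":0,"delta_pos":[0,0.00015,-5e-05]},{"jaw":1,"roll":0,"delta_pos":[0,0,0]},{"jaw":1,"roll":0,"delta_pos":[0,0,0]}])

```text
time: 27.55
tool_pos: [617.4, -36.6, 82.3]
tcp_rot: [-0.001, 0.747, 0.665, -0.0]
force: [-5.5, 0.1, 2.4]
grip_width: 23.2
grip_force: 69.5
```

Run:
```python
from h import *
s=sense();print(s["force"],s["torque"],tool()[0],yaw())
```

```text
[-5.46149345  0.08487566  2.44372876] [0.28717532 1.78557202 0.06538599] [617.40531937 -36.5720491   82.31279809] -6.693758626943782
```

Emit:
apply_moves(commands=[{"jaw":1,"roll":0,"delta_pos":[0,0.0002,-5e-05]},{"jaw":1,"roll":0,"delta_pos":[0,0,0]}])

```text
time: 27.8
tool_pos: [617.5, -36.6, 82.3]
tcp_rot: [-0.001, 0.747, 0.665, -0.001]
force: [-7.6, 1.4, 2.2]
grip_width: 23.1
grip_force: 69.6
```

Run:
```python
from h import *
s=sense();print(s["force"],s["torque"],tool()[0],yaw())
```

```text
[-7.59913383  1.3520049   2.2075932 ] [0.23584751 2.01656077 0.09182994] [617.45054633 -36.6054618   82.27450874] -6.6959546381939425
```

Emit:
apply_moves(commands=[{"jaw":1,"roll":0,"delta_pos":[0,0,0]},{"jaw":1,"roll":0,"delta_pos":[0,0,0]},{"jaw":1,"roll":0,"delta_pos":[0,0,0]},{"jaw":1,"roll":0,"delta_pos":[0,0,0]}])

```text
time: 28.3
tool_pos: [617.5, -36.6, 82.3]
tcp_rot: [-0.001, 0.747, 0.665, -0.001]
force: [-7.1, 0.7, 2.1]
grip_width: 23.1
grip_force: 69.6
```

Emit:
apply_moves(commands=[{"jaw":1,"roll":0,"delta_pos":[0,0,0]},{"jaw":1,"roll":0,"delta_pos":[0,0,0]},{"jaw":1,"roll":0,"delta_pos":[0,0,0]},{"jaw":1,"roll":0,"delta_pos":[0,0,0]}])

```text
time: 28.8
tool_pos: [617.5, -36.6, 82.3]
tcp_rot: [-0.001, 0.747, 0.665, -0.001]
force: [-7.2, 1.5, 1.3]
grip_width: 23.4
grip_force: 69.6
```

The press was held at about 6 N net for a second. Now I'll back off and lift.

Emit:
apply_moves(commands=[{"jaw":1,"roll":0,"delta_pos":[0,-0.001,0]},{"jaw":1,"roll":0,"delta_pos":[0,-0.003,0]},{"jaw":1,"roll":0,"delta_pos":[0,0,-0.005]},{"jaw":1,"roll":0,"delta_pos":[0,0,-0.015]},{"jaw":1,"roll":0,"delta_pos":[0,0,-0.025]},{"jaw":1,"roll":0,"delta_pos":[0,0,-0.025]},{"jaw":1,"roll":0,"delta_pos":[0,0,-0.018]},{"jaw":1,"roll":0,"delta_pos":[0,0,-0.008]},{"jaw":1,"roll":0,"delta_pos":[0,0,0]}])

```text
time: 29.92
tool_pos: [614.3, -36.1, 178.8]
tcp_rot: [0.0, 0.747, 0.665, 0.0]
force: [0.9, -0.0, -2.2]
grip_width: 23.5
grip_force: 69.1
```

Emit:
apply_moves(commands=[{"jaw":1,"roll":0,"delta_pos":[-0.016,-0.003,0]},{"jaw":1,"roll":0,"delta_pos":[-0.03,-0.006,0]},{"jaw":1,"roll":0,"delta_pos":[-0.037,-0.007,0]},{"jaw":1,"roll":0,"delta_pos":[-0.037,-0.007,0]},{"jaw":1,"roll":0,"delta_pos":[-0.037,-0.007,0]},{"jaw":1,"roll":0,"delta_pos":[-0.037,-0.007,0]},{"jaw":1,"roll":0,"delta_pos":[-0.037,-0.007,0]},{"jaw":1,"roll":0,"delta_pos":[-0.037,-0.007,0]},{"jaw":1,"roll":0,"delta_pos":[-0.037,-0.006,0]},{"jaw":1,"roll":0,"delta_pos":[-0.025,-0.004,0]},{"jaw":1,"roll":0,"delta_pos":[-0.0125,-0.001,0]}])

```text
time: 31.3
tool_pos: [511.0, -371.1, 178.1]
tcp_rot: [-0.0, 0.748, 0.664, -0.0]
force: [-0.4, 1.1, -1.9]
grip_width: 23.4
grip_force: 69.1
```

Emit:
apply_moves(commands=[{"jaw":1,"roll":0.08,"delta_pos":[0,0,0]},{"jaw":1,"roll":0.14,"delta_pos":[0,0,0]},{"jaw":1,"roll":0.15,"delta_pos":[0,0,0]},{"jaw":1,"roll":0.15,"delta_pos":[0,0,0]},{"jaw":1,"roll":0.15,"delta_pos":[0,0,0]},{"jaw":1,"roll":0.15,"delta_pos":[0,0,0]},{"jaw":1,"roll":0.15,"delta_pos":[0,0,0]},{"jaw":1,"roll":0.15,"delta_pos":[0,0,0]},{"jaw":1,"roll":0.14,"delta_pos":[0,0,0]},{"jaw":1,"roll":0.076,"delta_pos":[0,0,0]},{"jaw":1,"roll":0,"delta_pos":[0,0,0]},{"jaw":1,"roll":0,"delta_pos":[0,0,0]}])

```text
time: 32.8
tool_pos: [512.7, -368.9, 178.5]
tcp_rot: [-0.0, 0.998, 0.06, -0.0]
force: [-1.2, 0.3, -1.8]
grip_width: 22.9
grip_force: 69.2
```

Run:
```python
from h import *
s=sense();print(s["q"].round(3),s["force"],s["torque"]);goto(511.6,-369,87.7,-83.25)
im=read_camera("wrist");save("w9",im)
m=masks_of("scraper","wrist");p,R=tool();c=camera_info("wrist")
g=cv2.cvtColor(im,cv2.COLOR_RGB2HSV)[...,2]<90
cc=max(cv2.findContours((m[0]["region"]&g).astype(np.uint8),0,1)[0],key=cv2.contourArea)[:,0]
print(cv2.minAreaRect(unproj("wrist",cc,p[2]+32,c)[:,:2].astype(np.float32)),m[0]["bbox"],yaw())
for n in ("top",):
  read_camera(n)
  for i,k in enumerate(masks_of("biscuit1",n)[:5]): print(n,round(k["confidence"],2),np.round(k["bbox"]),rect(n,"biscuit1",17,i))
```

```text
[-0.135  0.74   1.082  1.671 -0.702  1.172 -0.322] [-1.18319582  0.33048614 -1.82094415] [-0.03945215 -0.02888374 -0.02578861]
pos [ 512.66 -368.94  178.46] yaw -83.13 tooldelta mm [-1.050e+00 -5.000e-02  9.076e+01]
roll 0.0021
((545.2618408203125, -364.4393615722656), (130.0833282470703, 23.58022689819336), 7.007570743560791) [263.9, 189.3, 73.5, 336.2] -83.17717442133855
top 0.56 [268. 157.   8.   8.] ((635.7322998046875, 18.142269134521484), (29.937044143676758, 25.71466636657715), 79.97893524169922)
top 0.5 [380. 196.  30.  74.] ((409.85516357421875, -387.3856201171875), (39.128662109375, 81.93362426757812), 8.295880317687988)
top 0.45 [302. 161.   8.  12.] ((621.5787353515625, -104.14850616455078), (28.25684356689453, 34.79068374633789), 1.5808378458023071)
```

Aligned with the grasp pose to within 1 mm. I'll correct that and insert gently.

Emit:
apply_moves(commands=[{"jaw":1,"roll":0.002,"delta_pos":[-0.001,0,0.01]},{"jaw":1,"roll":0,"delta_pos":[0,0,0.014]},{"jaw":1,"roll":0,"delta_pos":[0,0,0.01]},{"jaw":1,"roll":0,"delta_pos":[0,0,0.006]},{"jaw":1,"roll":0,"delta_pos":[0,0,0]},{"jaw":1,"roll":0,"delta_pos":[0,0,0.003]},{"jaw":1,"roll":0,"delta_pos":[0,0,0.003]},{"jaw":1,"roll":0,"delta_pos":[0,0,0.003]}])

```text
time: 34.15
tool_pos: [511.8, -369.2, 129.6]
tcp_rot: [0.0, 0.998, 0.058, 0.0]
force: [-0.3, -0.3, -1.5]
grip_width: 23.7
grip_force: 69.2
```

Emit:
apply_moves(commands=[{"jaw":1,"roll":0,"delta_pos":[0,0,0.003]},{"jaw":1,"roll":0,"delta_pos":[0,0,0.004]},{"jaw":1,"roll":0,"delta_pos":[0,0,0.005]}])

```text
time: 34.52
tool_pos: [511.7, -369.3, 117.4]
tcp_rot: [0.0, 0.998, 0.058, 0.0]
force: [-0.1, -0.1, -2.0]
grip_width: 23.2
grip_force: 69.2
```

Emit:
apply_moves(commands=[{"jaw":1,"roll":0,"delta_pos":[0,0,0.007]},{"jaw":1,"roll":0,"delta_pos":[0,0,0.008]},{"jaw":1,"roll":0,"delta_pos":[0,0,0.007]},{"jaw":1,"roll":0,"delta_pos":[0,0,0.005]},{"jaw":1,"roll":0,"delta_pos":[0,0,0.0015]},{"jaw":1,"roll":0,"delta_pos":[0,0,0]}])

```text
time: 35.28
tool_pos: [511.7, -369.4, 89.2]
tcp_rot: [0.0, 0.998, 0.058, 0.0]
force: [-0.5, 0.1, -1.6]
grip_width: 23.1
grip_force: 69.2
```

Emit:
apply_moves(commands=[{"jaw":1,"roll":0,"delta_pos":[0,0,0.0006]},{"jaw":1,"roll":0,"delta_pos":[0,0,0]}])

```text
time: 35.52
tool_pos: [511.8, -369.3, 88.7]
tcp_rot: [0.0, 0.998, 0.058, 0.0]
force: [0.3, 0.2, -2.4]
grip_width: 23.2
grip_force: 69.2
```

Emit:
apply_moves(commands=[{"jaw":1,"roll":0,"delta_pos":[0,0,0.0004]},{"jaw":1,"roll":0,"delta_pos":[0,0,0]}])

```text
time: 35.78
tool_pos: [511.7, -369.2, 88.1]
tcp_rot: [0.0, 0.998, 0.058, -0.0]
force: [0.5, -0.6, -1.7]
grip_width: 23.5
grip_force: 69.2
```

Emit:
apply_moves(commands=[{"jaw":1,"roll":0,"delta_pos":[0,0,0.0004]},{"jaw":1,"roll":0,"delta_pos":[0,0,0]}])

```text
time: 36.02
tool_pos: [511.7, -369.3, 87.7]
tcp_rot: [0.0, 0.998, 0.058, -0.0]
force: [-0.3, -0.6, -1.8]
grip_width: 22.9
grip_force: 69.4
```

Emit:
apply_moves(commands=[{"jaw":1,"roll":0,"delta_pos":[0,0,0.0003]},{"jaw":1,"roll":0,"delta_pos":[0,0,0]}])

```text
time: 36.28
tool_pos: [511.7, -369.4, 87.7]
tcp_rot: [0.0, 0.998, 0.058, 0.0]
force: [-2.1, 0.8, 4.9]
grip_width: 23.3
grip_force: 70.1
```

Bottomed out on the slot floor. I'll release slowly.

Emit:
apply_moves(grip_force=20, commands=[{"jaw":1,"roll":0,"delta_pos":[0,0,0]},{"jaw":0.42,"roll":0,"delta_pos":[0,0,0]},{"jaw":0.38,"roll":0,"delta_pos":[0,0,0]},{"jaw":0.34,"roll":0,"delta_pos":[0,0,0]},{"jaw":0.28,"roll":0,"delta_pos":[0,0,0]},{"jaw":0.2,"roll":0,"delta_pos":[0,0,0]},{"jaw":0,"roll":0,"delta_pos":[0,0,0]},{"jaw":-0.5,"roll":0,"delta_pos":[0,0,0]},{"jaw":-1,"roll":0,"delta_pos":[0,0,0]},{"jaw":-1,"roll":0,"delta_pos":[0,0,0]},{"jaw":-1,"roll":0,"delta_pos":[0,0,0]}])

```text
time: 37.65
tool_pos: [511.7, -369.3, 87.4]
tcp_rot: [0.0, 0.998, 0.058, 0.0]
force: [0.3, 0.2, 0.0]
grip_width: 85.3
grip_force: 0.0
```

Emit:
apply_moves(commands=[{"jaw":-1,"roll":0,"delta_pos":[0,0,-0.01]},{"jaw":-1,"roll":0,"delta_pos":[0,0,-0.03]},{"jaw":-1,"roll":0,"delta_pos":[0,0,-0.04]},{"jaw":-1,"roll":0,"delta_pos":[0,0,-0.04]},{"jaw":-1,"roll":0,"delta_pos":[0,0,-0.04]},{"jaw":-1,"roll":0,"delta_pos":[0,0,-0.04]},{"jaw":-1,"roll":0,"delta_pos":[0,0,-0.03]},{"jaw":-1,"roll":0,"delta_pos":[0,0,-0.01]},{"jaw":-1,"roll":0,"delta_pos":[0,0,0]}])

```text
time: 38.78
tool_pos: [511.6, -369.3, 327.6]
tcp_rot: [0.0, 0.998, 0.058, 0.0]
force: [0.3, 0.6, -1.1]
grip_width: 85.4
grip_force: 0.0
```

Run:
```python
from h import *
s=sense();print(tool()[0],s["time"],s["force"])
a=read_camera("wrist");c=camera_info("wrist");m=masks_of("scraper","wrist");g=cv2.cvtColor(a,cv2.COLOR_RGB2HSV)[...,2]<90
cc=max(cv2.findContours((m[0]["region"]&g).astype(np.uint8),0,1)[0],key=cv2.contourArea)[:,0]
print(cv2.minAreaRect(unproj("wrist",cc,119,c)[:,:2].astype(np.float32)),rect("wrist","block",55))
b=read_camera("scene")
for i,k in enumerate(masks_of("biscuit1","scene")[:5]): print(round(k["confidence"],2),np.round(k["bbox"]),rect("scene","biscuit1",17,i))
z=cv2.resize(b[180:370,80:380],(700,443),interpolation=cv2.INTER_CUBIC);save("f1",z)
cc=read_camera("top")
for i,k in enumerate(masks_of("biscuit1","top")[:5]): print(round(k["confidence"],2),np.round(k["bbox"]),rect("top","biscuit1",17,i))
```

```text
[ 511.62802281 -369.29004506  327.64821207] 38.775 [ 0.28028962  0.56253742 -1.13744231]
((511.54473876953125, -367.8705139160156), (196.16079711914062, 21.675067901611328), 6.615665912628174) ((511.9327697753906, -368.1193542480469), (239.1357879638672, 60.0648078918457), 6.691804885864258)
0.65 [250. 290.  15.  15.] ((623.0545654296875, -104.59127044677734), (33.766971588134766, 21.470184326171875), 81.54258728027344)
0.44 [263. 281.  12.  13.] ((628.458740234375, -61.64125061035156), (35.980281829833984, 22.51873779296875), 81.53044128417969)
0.44 [290. 160.  12.  10.] ((625.7267456054688, -62.47138214111328), (24.745254516601562, 34.776336669921875), 1.5672228336334229)
0.42 [278. 160.  10.   6.] ((631.6658325195312, -20.797252655029297), (24.777000427246094, 27.828697204589844), 1.5501453876495361)
0.42 [265. 159.   7.   8.] ((635.9508666992188, 17.38434600830078), (21.272216796875, 20.80029296875), 1.324713945388794)
```

View pics/f1.png

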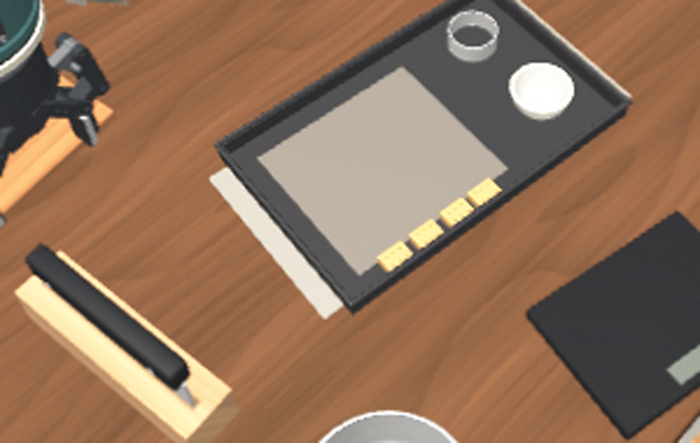

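All four pieces stand in a row along the back rim (crop pixels (395,255) to (485,190)). The scraper is upright in its slot, and the ramekin and cutter show at their places on the tray.

```bash
python3 -c "
from station import finish_job
print(finish_job())"
```

```text
the job is handed in; nothing more can be done
None
```

The job is handed in, with no verdict shown: the four pieces sit in one row against the back rim after about 1 s of a roughly 6 N push, and the scraper is back in its slot, upright and all the way down, after about 39 s of the 72 s limit.

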